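# Hold a sample slide flush on the tilted inspection stage

## Robot

A 6-joint arm with a two-finger parallel gripper is mounted at the origin on a cart in front of the work surface, level with it; the furniture and walls round the work are solid. World frame = base frame: x ahead of the robot, y to its left, z up, the work surface at z = 0. Lengths are in mm, angles in rad, forces in N, time in s.
With the tool pointing down it reaches from about 350 to 775 mm from the base axis. Payload 7.3 kg.
Tool frame: the origin (TCP) lies between the finger pads; the fingertips stand 14 mm ahead of it and the grasp point (between the pads) lies 5 mm behind it; z points along the fingers, y is the line along which they close (so a half turn about z gives the same grasp; the last joint's range is limited). The gripper opens to 92 mm and grips with 3 to 60 N. Pads are 19 mm wide; open, the fingers measure 130 mm over their backs; the gripper's body (75 mm by 190 mm) begins 47 mm behind the grasp point.
Start: joints at [1.002, 0.342, 1.524, -0, 1.275, -0.146], TCP at [215.403, 478.795, 240.741] pointing down, gripper open.
Joint ranges: [-2.53, 2.53], [-0.77, 2.02], [0.04, 2.7], [-1, 4.14], [0.28, 2.66], [-3.11, 3.11]. Speed limits (rad/s): [2.57, 2.57, 3.14, 3.14, 3.14, 3.14].

## Interface

Orientations are given as [roll, pitch, yaw] about the fixed x, y, z axes, in that order (R = Rz(yaw) Ry(pitch) Rx(roll)).
In Python, from plant import get_obs, cams, close_job gives the robot as it stands. The module is installed in compiled form; this text tells all that it offers.
- The arm moves only by the shell command python3 -m creep 'ROWS'. ROWS is JSON, a list of rows, each an object of numbers: "hand": the opening, from 0 (shut) to 1 (fully open); "tx", "ty", "tz": the shift along the tool's x, y, z in m; "spin": the turn about the tool's z in degrees. In form: [{"hand": .., "tx": .., "ty": .., "tz": .., "spin": ..}, ...]. A call has 1 to 5 rows; each row shifts and turns the commanded pose from where the row before left it, along the tool's axes as they then stand; what a row does not reach is not made up. A row lasts 1/8 s, in which the tool goes at most 62.5 mm and 10.7 degrees, less where a joint would pass 70% of its speed; a pose out of reach is approached as far as the arm can. A call is refused whole if a number of a shift passes 0.0625 or a number of a turn 10.7, either way. A call with a gripper value outside its range is refused whole. The fingers move at their own pace and stop on an object; the grip force is fixed at half the most. Time passes only in rows, so rows that do not move let the fingers close. It gives the time, the measured TCP pose, the force, the opening and the grip force at its end, in the units of the state.
- get_obs(): the state, without advancing time (a new reading comes with each control period).
- cams.capture(name): name is "side" or "top" or "wrist"; returns a dict with "color" (400x640x3 uint8, red, green, blue), "K" (3x3 intrinsics, pixels), "k1" (the pictures are not rectified: a ray, as slopes to the right and down, at radius r is drawn at 1 + k1 r^2 times it, then the intrinsics apply), "R" (3x3) and "t" (3): a world point X has camera coordinates R X + t. Camera axes: x right, y down, z forward; pixel columns grow to the right and rows downward; lengths in mm; the calibration is good to about 2 mm. A picture is of the moment at which its call begins. There is no depth.
- close_job(): hands the job in; it is judged then, once.
The state is a dict: "time": time; "joint_positions": joint angles; "dq": joint speeds; "tau": joint torques, N m; "tool_pos": TCP position; "tcp_rot": TCP orientation; "contact_force": force on the tool from outside, world axes, zero at the start; "moment": the same for the moment, N m; "grip_width": finger opening in mm; "finger_force": force on a finger pad.
Only numpy, scipy, OpenCV 4.12 (cv2) and the standard library are available. Lean on these libraries where they do the work, as an engineer would, in place of code of your own. Each camera call takes 0.05 s, during which the arm holds its last target. There are 200 camera calls.

## Task

The clips of the tilting inspection stage have been taken off, so the sample has to be held by hand while it is inspected. Pick up the larger of the two sample slides by its black rib, tilt it to match the slope of the stage, lay it centred, square and flush on the stage table and press until the sprung table has gone in about half of its 12 mm travel. Finish while still gripping the slide and holding it there; do not alter the stage's tilt or disturb the small slide and the other things on the bench.

Things in the scene. Friction and masses are not known exactly. Their poses are not given: they have to be found in the camera images.
- large_slide_rib (a point): Middle of the larger slide's black rib, 21 mm above the underside; z up. The slide: bright aluminium plate 80 (x) x 56 (y) x 5 mm; on its middle an upright rib 40 long (x), 14 thick (y), 32 high, top 37 mm above the underside. Loose, 0.09-0.18 kg, lies flat on the bench, rib up, left of the stage. The two slides may have swapped places.
- large_slide_under (a point): Centre of the flat underside of the larger slide (21 mm straight below the rib centre), same axes as the rib.
- small_slide: The smaller sample slide, to be left alone: aluminium plate 56 mm (x) x 40 mm (y) x 5 mm with the same black rib. Origin: centre of its underside.
- stage_face (a point): Centre of the upper face of the stage table, moves with it. Bright aluminium table 108 (x) x 72 (y) x 8 mm on a fixed stand (dark base, two cheeks 57 mm high), sloping 0.25-0.60 rad, low side to the left and near, centre about 75-80 mm above the bench. z: outward normal; x: straight up the slope; y level. A dark lip 3 mm proud runs along the low edge, inner side at x = -49.5 mm.
- stage_table (a joint): How far the sprung table is pushed in along its normal, in m: 0 at rest, 0.012 bottomed out. Spring: 3 N to start it, then 1 N per mm (9 N at half travel, 15 N when bottomed out). The table slides only along its normal and does not rock.
- cradle_edge (a point): Point on the tilting cradle under the table, 30 mm up the slope from its hinge; it moves if the tilt is altered. The tilt is clamped by a stiff friction hinge that holds against presses of 25 N.
- headshell1: Bystander: small black headshell, 56 x 36 x 20 mm, lying near the front edge of the bench. Origin: centre of its underside.
- counterweight1: Bystander: grey metal drum 34 mm across, 20 mm high, near the front edge of the bench. Origin: centre of its underside.
- screwdriver2: Bystander: screwdriver 150 mm long, lying to the right of the stage. Origin: centre of its underside.
- stylus_box: Bystander: dark carton 52 x 52 x 31 mm to the right of and beyond the stage. Origin: centre of its underside.
- cleaner_bottle: Bystander: round bottle 48 mm across, 125 mm high, at the back of the bench. Origin: centre of its underside.
- oil_tin: Bystander: squat bottle with a pointed nozzle, 60 mm across, 129 mm high, at the back of the bench. Origin: centre of its underside.
- belt_box: Bystander: pale carton 70 x 110 x 36 mm, at the back left. Origin: centre of its underside.
- pen_1: Bystander: pen 135 mm long, lying along the front edge. Origin: centre of its underside.
- stage: The whole tilting stage: fixed dark steel base 124 x 116 x 10 mm with two upright aluminium cheeks, black lock knobs and the sprung, sloping table above. Origin: centre of the base's underside, below the hinge (hinge 45 mm up; table face 36 mm from the hinge along its normal); x points up the slope side.
Things that resemble listed ones, but are neither listed nor needed, are in the scene too. Leave any yellow look-alike of the part that bears large_slide_rib alone.

How it is judged (in metres and radians):
On the way:
1. the larger slide is gripped and lifted clear of bench and stage (height (world z) of large_slide_under above 0.03 m and contact force between the fingers and large_slide above 4 N and contact force between large_slide and stage below 0.1 N), for 0.2 s.
At the end, for the whole second after the job is handed in: Gripper holds the larger slide by its rib, underside on the stage face within 0.05 rad of parallel (gap under 2.5 mm), within 9 mm of centre each way and 0.14 rad of the slope line; sprung table pushed in 3 to 10 mm; all still, fingers off the stage, small slide not moved 20 mm (angle between the z axis of large_slide_under and the z axis of stage_face, either way round below 0.05 rad and angle between the x axis of large_slide_under and the x axis of stage_face, either way round below 0.14 rad and x of large_slide_under in the frame of stage_face between -0.009 and 0.009 m and y of large_slide_under in the frame of stage_face between -0.009 and 0.009 m and z of large_slide_under in the frame of stage_face between -0.003 and 0.0025 m and value of joint stage_table between 0.003 and 0.01 m and contact force between large_slide and stage above 2 N and contact force between the fingers and large_slide above 8 N and contact force between the fingers and stage below 0.5 N and distance between the grasp point and large_slide_rib below 0.022 m and linear speed of large_slide below 0.01 m/s and distance of small_slide from where it was at the start of the episode below 0.02 m); the arm keeps its last pose, push and grip.
It fails at once if the stage's tilt was altered (cradle edge moved over 3 mm) (distance of cradle_edge from where it was at the start of the episode above 0.003 m).
It fails at once if the small slide was disturbed (distance of small_slide from where it was at the start of the episode above 0.02 m).
It fails at once if a bystander was disturbed (distance of any of headshell1, counterweight1, screwdriver2, stylus_box, cleaner_bottle, oil_tin, belt_box, pen_1 from where it was at the start of the episode above 0.03 m).
It also fails if it takes over 32 s, if anything falls off the work surface, if the arm or the gripper's body presses on something with over 40 N, if the wrist force passes 120 N, or if a joint passes its speed limit or range.

## Working session

There is one attempt and no reset: what is moved stays moved. The work goes in short steps, Python scripts to look and compute and a shell command to move; the robot and the scene stay as the last step left them, time stands still between calls to the robot, and variables do not carry over. Pictures are saved under pics/ and viewed, at most 10 in all, crops included, and the job is handed in when it is done.

```bash
mkdir -p pics
cat > h.py <<'E'
import numpy as np,cv2
from plant import get_obs,cams,close_job
from scipy.spatial.transform import Rotation as Ro
def cap(n,save=None):
    c=cams.capture(n)
    for k in("K","R","t"):c[k]=np.array(c[k],float)
    c["t"]=c["t"].ravel()
    if save:
        cv2.imwrite(f"pics/{save}.png",c["color"][:,:,::-1]); 
    return c
def ray(c,uv):
    d=cv2.undistortPoints(np.array([[uv]],float),c["K"],np.array([c["k1"],0,0,0,0.]),criteria=(3,50,1e-9))[0,0]
    return -c["R"].T@c["t"], c["R"].T@np.array([d[0],d[1],1])
def onz(c,uv,z):
    o,d=ray(c,uv); return o+d*(z-o[2])/d[2]
def tri(c1,u1,c2,u2):
    o1,d1=ray(c1,u1);o2,d2=ray(c2,u2)
    s=np.linalg.lstsq(np.c_[d1,-d2],o2-o1,rcond=None)[0]
    a=o1+s[0]*d1;b=o2+s[1]*d2
    return (a+b)/2,np.linalg.norm(a-b)
def proj(c,X):
    p=cv2.projectPoints(np.array([X],float),cv2.Rodrigues(c["R"])[0],c["t"],c["K"],np.array([c["k1"],0,0,0,0.]))[0]
    return p[0,0]
E
python3 - <<'E'
from h import *
for n in("top","side"):
    c=cap(n,n); print(n,-c["R"].T@c["t"],c["k1"])
o=get_obs();print(o)
E
```

```text
top [ 473.44681884  -30.66315563 1336.31696364] -0.002418704542736116
side [ 268.17984514 1067.8732337   706.31057988] 0.003921093603835516
{'time': 0.1, 'joint_positions': array([ 1.00199247e+00,  3.42637487e-01,  1.52488494e+00, -2.31529795e-05,
        1.27539058e+00, -1.46025343e-01]), 'dq': array([-0.00192288, -0.00238269, -0.00175367,  0.00096159,  0.00219838,
        0.00098115]), 'tau': array([ 3.23418108e-04, -4.32006276e+01, -2.44691116e+01,  7.17473100e-02,
        5.26838447e-02, -5.04129730e-05]), 'tool_pos': array([215.22585991, 478.4982033 , 240.13527834]), 'tcp_rot': array([-3.14028313e+00, -1.70214930e-04,  2.71882078e+00]), 'contact_force': array([ 0.20500111, -0.20354735, -0.14914344]), 'moment': array([0.02652902, 0.00210765, 0.00939523]), 'finger_force': 0.0, 'grip_width': 91.76687609158515}
```

View pics/top.png

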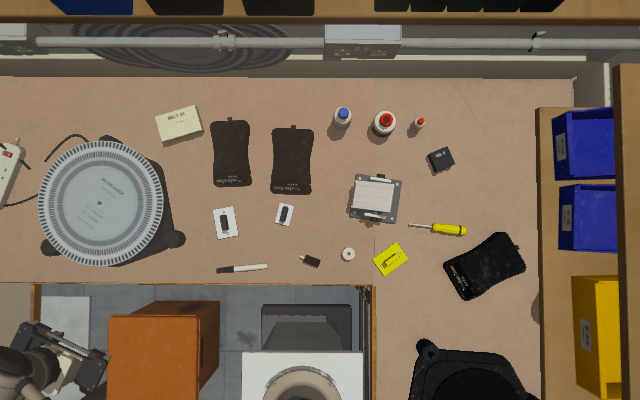

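View pics/side.png

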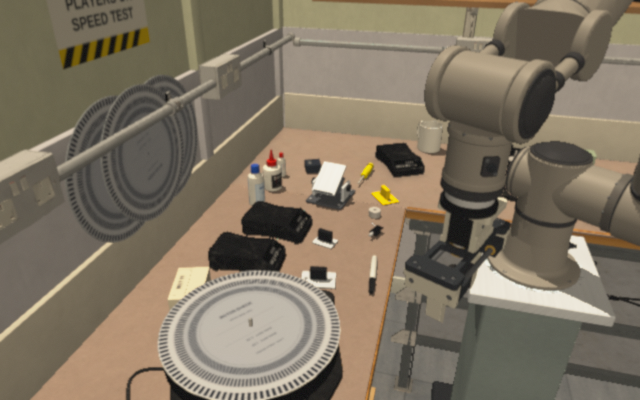

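The top view shows three candidates:
- **Large slide:** white, at about (226,222).
- **Small slide:** white, at (285,214).
- **Yellow look-alike:** at (390,259).

The stage is at (376,197). I choose the white slide at (226,222), because its plate is larger. The side view shows it at (318,278), the small one at (325,240) and the stage at (330,183).

Run:
```python
from h import *
c=cap("top")
im=c["color"];g=im.min(2)
for name,(x0,y0,x1,y1),z in(("L",(205,198,250,246),5),("S",(268,198,302,232),5),("T",(340,165,412,230),78)):
    m=np.zeros(g.shape,np.uint8);m[y0:y1,x0:x1]=(g[y0:y1,x0:x1]>(165))*255
    cs,_=cv2.findContours(m,0,1);k=max(cs,key=cv2.contourArea)
    r=cv2.minAreaRect(k);P=np.array([onz(c,p,z) for p in cv2.boxPoints(r)])
    e=P[1]-P[0];f=P[2]-P[1]
    print(name,r,P.mean(0).round(1),np.linalg.norm(e).round(1),np.degrees(np.arctan2(e[1],e[0])).round(1),np.linalg.norm(f).round(1),np.degrees(np.arctan2(f[1],f[0])).round(1))
    if name!="T":
        d=np.zeros(g.shape,np.uint8);d[y0:y1,x0:x1]=(im[y0:y1,x0:x1].max(2)<80)*255
        cs,_=cv2.findContours(d,0,1);k=max(cs,key=cv2.contourArea);r=cv2.minAreaRect(k);print(r,onz(c,r[0],37))
a=cv2.resize(im[160:250,200:420],(0,0),fx=3.6,fy=3.6,interpolation=2);cv2.imwrite("pics/crop.png",a[:,:,::-1])
```

```text
Traceback (most recent call last):
  File "h.py", line 15, in onz
    o,d=ray(c,uv); return o+d*(z-o[2])/d[2]
        ~~~^^^^^^
  File "h.py", line 12, in ray
    d=cv2.undistortPoints(np.array([[uv]],float),c["K"],np.array([c["k1"],0,0,0,0.]),criteria=(3,50,1e-9))[0,0]
      ~~~~~~~~~~~~~~~~~~~^^^^^^^^^^^^^^^^^^^^^^^^^^^^^^^^^^^^^^^^^^^^^^^^^^^^^^^^^^^^^^^^^^^^^^^^^^^^^^^^^
cv2.error: OpenCV(4.12.0) :-1: error: (-5:Bad argument) in function 'undistortPoints'
> Overload resolution failed:
>  - undistortPoints() got an unexpected keyword argument 'criteria'
>  - undistortPoints() got an unexpected keyword argument 'criteria'
```

```bash
sed -i 's/,criteria=(3,50,1e-9)//' h.py
python3 - <<'E'
from h import *
c=cap("top")
im=c["color"];g=im.min(2)
for name,(x0,y0,x1,y1),z in(("L",(205,198,250,246),5),("S",(268,198,302,232),5),("T",(340,165,412,230),78)):
    m=np.zeros(g.shape,np.uint8);m[y0:y1,x0:x1]=(g[y0:y1,x0:x1]>(165))*255
    cs,_=cv2.findContours(m,0,1);k=max(cs,key=cv2.contourArea)
    r=cv2.minAreaRect(k);P=np.array([onz(c,p,z) for p in cv2.boxPoints(r)])
    e=P[1]-P[0];f=P[2]-P[1]
    print(name,r,P.mean(0).round(1),np.linalg.norm(e).round(1),np.degrees(np.arctan2(e[1],e[0])).round(1),np.linalg.norm(f).round(1),np.degrees(np.arctan2(f[1],f[0])).round(1))
    if name!="T":
        d=np.zeros(g.shape,np.uint8);d[y0:y1,x0:x1]=(im[y0:y1,x0:x1].max(2)<80)*255
        cs,_=cv2.findContours(d,0,1);k=max(cs,key=cv2.contourArea);r=cv2.minAreaRect(k);print(r,onz(c,r[0],37))
a=cv2.resize(im[160:250,200:420],(0,0),fx=3.6,fy=3.6,interpolation=2);cv2.imwrite("pics/crop.png",a[:,:,::-1])
E
```

```text
L ((225.05999755859375, 222.0800018310547), (29.516101837158203, 20.482385635375977), 79.69515228271484) [490.4 206.8   5. ] 54.5 -79.4 78.6 -168.9
((223.83782958984375, 222.0270233154297), (14.79590892791748, 6.247161388397217), 80.53767395019531) [490.05826814 204.2109963   37.        ]
S ((283.941162109375, 213.73532104492188), (14.309600830078125, 20.372989654541016), 14.03624439239502) [513.2  50.3   5. ] 54.2 -13.6 38.1 -103.8
((283.29412841796875, 213.8235626220703), (5.335783958435059, 14.55213737487793), 14.03624439239502) [512.00622312  50.07701916  37.        ]
T ((372.19000244140625, 195.1699981689453), (38.890872955322266, 28.00143051147461), 8.13010311126709) [ 558.8 -176.    78. ] 70.8 -8.1 98.0 -97.9
```

View pics/crop.png

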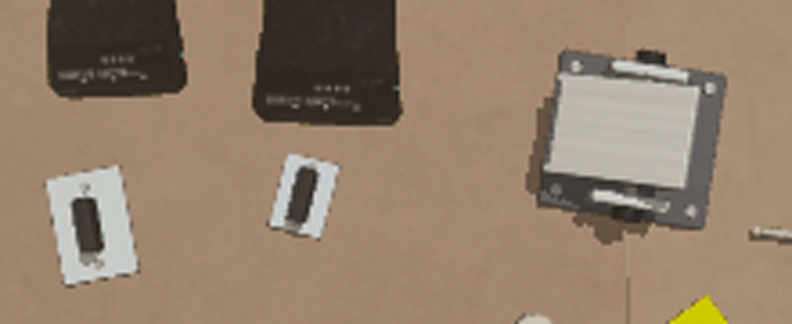

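The crop shows the large slide at (92,225) with a plate of about 79x55 mm, so the choice holds. The small slide is at (303,197), and the table slopes with its long axis to the right. Next I go above the large slide.

```bash
python3 -m creep '[{"hand":1,"tx":-0.0517,"ty":-0.0193,"tz":0,"spin":0},{"hand":1,"tx":-0.0517,"ty":-0.0193,"tz":0,"spin":0},{"hand":1,"tx":-0.0517,"ty":-0.0193,"tz":0,"spin":0},{"hand":1,"tx":-0.0517,"ty":-0.0193,"tz":0,"spin":0},{"hand":1,"tx":-0.0517,"ty":-0.0193,"tz":0,"spin":0}]'
python3 -m creep '[{"hand":1,"tx":-0.0517,"ty":-0.0193,"tz":0,"spin":0},{"hand":1,"tx":-0.0517,"ty":-0.0193,"tz":0,"spin":0},{"hand":1,"tx":0,"ty":0,"tz":0.03,"spin":-8.8},{"hand":1,"tx":0,"ty":0,"tz":0.03,"spin":-8.8},{"hand":1,"tx":0,"ty":0,"tz":0.0,"spin":-8.8}]'
python3 -m creep '[{"hand":1,"tx":0,"ty":0,"tz":0,"spin":-8.8},{"hand":1,"tx":0,"ty":0,"tz":0,"spin":0}]'
python3 - <<'E'
from h import *
c=cap("wrist","w1");print(-c["R"].T@c["t"],proj(c,[490,205,5]))
print(get_obs())
E
```

```text
time: 0.82
tool_pos: [412.6, 283.3, 240.7]
tcp_rot: [3.141, -0.0, 2.719]
contact_force: [0.6, -0.2, -0.4]
grip_width: 92.2
finger_force: 0.0
time: 1.45
tool_pos: [488.6, 206.4, 178.0]
tcp_rot: [-3.141, -0.005, -3.099]
contact_force: [0.4, -0.3, 0.8]
grip_width: 92.1
finger_force: 0.0
time: 1.7
tool_pos: [489.9, 207.1, 180.5]
tcp_rot: [3.142, -0.0, -2.951]
contact_force: [0.3, 0.8, -0.4]
grip_width: 92.0
finger_force: 0.0
[423.23894058 192.87497483 323.96328367] [321.79668441 181.13339538]
{'time': 1.75, 'joint_positions': array([ 2.55719947e-01,  4.10360533e-01,  1.59615190e+00,  9.79971535e-05,
        1.13526509e+00, -1.50353738e+00]), 'dq': array([ 0.00136651, -0.00296521, -0.00129774, -0.00109781,  0.00045586,
        0.01348499]), 'tau': array([-3.17119877e-02, -4.47365355e+01, -2.26161933e+01, -3.53519968e-02,
        8.29521054e-02, -2.97606373e-01]), 'tool_pos': array([489.94544102, 207.0890384 , 180.62351051]), 'tcp_rot': array([ 3.14151644e+00, -1.90426502e-04, -2.95317300e+00]), 'contact_force': array([ 0.08347468, -0.10147093,  0.19210442]), 'moment': array([ 0.03546704,  0.06075609, -0.02030572]), 'finger_force': 0.0, 'grip_width': 91.89518172945368}
```

View pics/w1.png

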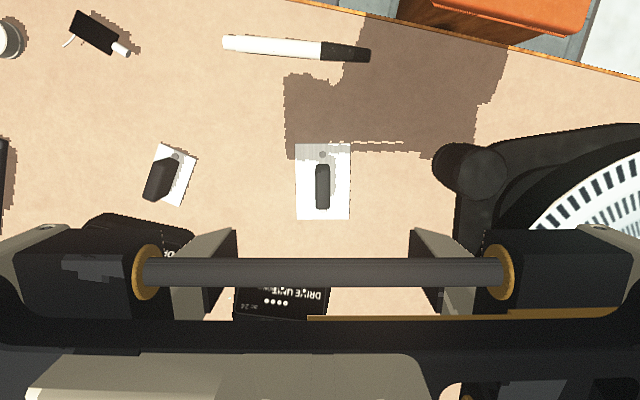

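The wrist view shows the large slide's plate centred at (322,181) with its rib upright in the picture. This agrees with the estimate, so I descend and grip.

```bash
python3 -m creep '[{"hand":0.6,"tx":0,"ty":-0.0015,"tz":0.05,"spin":0},{"hand":0.6,"tx":0,"ty":0,"tz":0.05,"spin":0},{"hand":0.6,"tx":0,"ty":0,"tz":0.04,"spin":0},{"hand":0.6,"tx":0,"ty":0,"tz":0.0155,"spin":0},{"hand":0.6,"tx":0,"ty":0,"tz":0,"spin":0}]'
python3 -m creep '[{"hand":0,"tx":0,"ty":0,"tz":0,"spin":0},{"hand":0,"tx":0,"ty":0,"tz":0,"spin":0},{"hand":0,"tx":0,"ty":0,"tz":0,"spin":0},{"hand":0,"tx":0,"ty":0,"tz":0,"spin":0},{"hand":0,"tx":0,"ty":0,"tz":0,"spin":0}]'
```

```text
time: 2.38
tool_pos: [490.2, 205.6, 25.0]
tcp_rot: [3.142, -0.001, -2.951]
contact_force: [0.1, -0.6, -0.0]
grip_width: 55.3
finger_force: 0.0
time: 3.0
tool_pos: [490.4, 205.8, 25.5]
tcp_rot: [3.141, 0.001, -2.95]
contact_force: [-1.6, 1.4, 3.6]
grip_width: 13.6
finger_force: 30.0
```

```bash
python3 -m creep '[{"hand":0,"tx":0,"ty":0,"tz":-0.03,"spin":0},{"hand":0,"tx":0,"ty":0,"tz":-0.045,"spin":0},{"hand":0,"tx":0,"ty":0,"tz":-0.05,"spin":0},{"hand":0,"tx":0,"ty":0,"tz":-0.05,"spin":0},{"hand":0,"tx":0,"ty":0,"tz":0,"spin":0}]'
python3 - <<'E'
from h import *
ct=cap("top");cs=cap("side")
def quad(c,x0,y0,x1,y1,th):
    g=c["color"].min(2);m=np.zeros(g.shape,np.uint8);m[y0:y1,x0:x1]=(g[y0:y1,x0:x1]>th)*255
    m=cv2.morphologyEx(m,cv2.MORPH_OPEN,np.ones((3,3)))
    k=max(cv2.findContours(m,0,1)[0],key=cv2.contourArea)
    h=cv2.convexHull(k)
    q=cv2.approxPolyN(h,4)
    return q[0] if q.ndim==3 else q, cv2.contourArea(k)
qt,a=quad(ct,340,165,412,230,165);qs,b=quad(cs,300,155,360,210,165)
print(qt,a,qs,b)
cr=cs["color"][140:220,280:380];
A=cv2.resize(cr,(0,0),fx=4,fy=4,interpolation=2)
B=cv2.resize(ct["color"][155:240,330:430],(0,0),fx=4,fy=4,interpolation=2)
H=max(A.shape[0],B.shape[0]);A=cv2.copyMakeBorder(A,0,H-A.shape[0],0,0,0)
cv2.imwrite("pics/st.png",np.hstack([A,B])[:,:,::-1])
E
```

```text
time: 3.62
tool_pos: [492.2, 206.1, 204.1]
tcp_rot: [3.141, 0.008, -2.95]
contact_force: [0.7, -0.1, -1.6]
grip_width: 13.6
finger_force: 30.0
[[394 184]
 [389 212]
 [352 206]
 [356 180]] 963.5 [[344 164]
 [344 170]
 [335 190]
 [337 164]] 88.5
```

View pics/st.png

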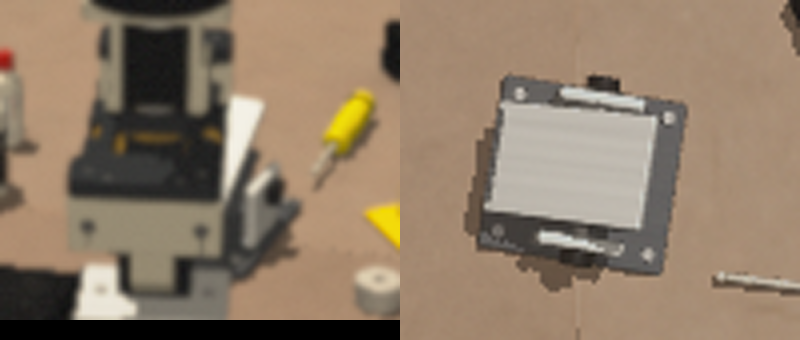

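The left half is the side view, with the arm now hiding the table. The right half is the top view, with table corners at (505,100), (658,114), (641,228) and (488,209). I use the first side picture for the triangulation.

Run:
```python
from h import *
ct=cap("top");cs=cap("side")
im=cv2.imread("pics/side.png")[:,:,::-1];g=im.min(2)
m=np.zeros(g.shape,np.uint8);m[155:205,300:352]=(g[155:205,300:352]>165)*255
k=max(cv2.findContours(m,0,1)[0],key=cv2.contourArea);h=cv2.convexHull(k)
qs=cv2.approxPolyN(h,4);print(qs,cv2.contourArea(k))
A=cv2.resize(im[145:215,290:370],(0,0),fx=8,fy=8,interpolation=2);cv2.imwrite("pics/st2.png",A[:,:,::-1])
b=np.array([onz(ct,p,10) for p in((356.75,173.75),(401.5,180.25),(395.25,223.25),(349.5,217))])
print("base",b.mean(0),np.linalg.norm(b-np.roll(b,-1,0),axis=1),[np.degrees(np.arctan2(*(b[j]-b[i])[1::-1])) for i,j in((0,1),(3,2),(3,0),(2,1))])
```

```text
[[[346 165]
  [334 194]
  [309 188]
  [324 160]]] 651.0
base [ 554.49703028 -193.25467131   10.        ] [120.11391101 115.55447905 122.02664818 116.74681787] [np.float64(-98.08140111478366), np.float64(-97.53662227671421), np.float64(-9.515214806706103), np.float64(-8.584200594427932)]
```

View pics/st2.png

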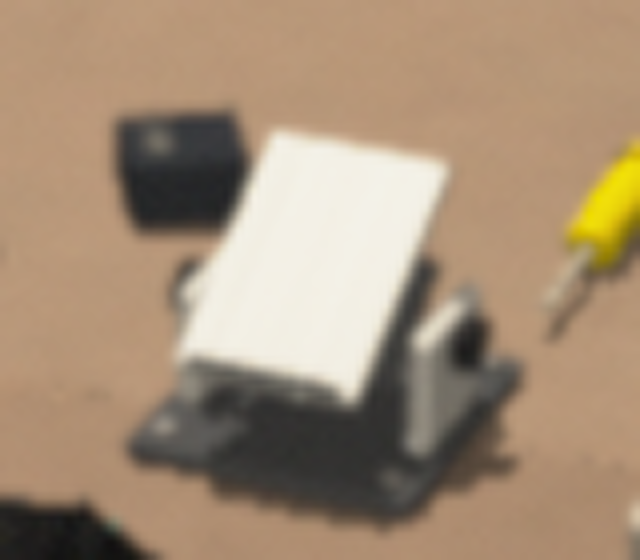

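The side crop shows the table clearly: high edge from (275,130) to (448,163), low edge from (182,358) to (352,403).

Run:
```python
from h import *
ct=cap("top");cs=cap("side")
S=[(324.4,161.25),(346,165.4),(334,195.4),(312.75,189.75)];T=[(394.5,183.5),(390.25,212),(352,207.25),(356.25,180)]
P=[]
for s,t in zip(S,T):
    p,e=tri(cs,s,ct,t);P.append(p);print(p.round(1),round(e,1))
P=np.array(P);x=(P[0]+P[1]-P[2]-P[3])/2;y=(P[0]+P[3]-P[1]-P[2])/2
print(P.mean(0),np.linalg.norm(x),np.linalg.norm(y),"yaw",np.degrees(np.arctan2(x[1],x[0])),np.degrees(np.arctan2(y[1],y[0])),"tilt",np.arctan2(x[2],np.hypot(x[0],x[1])))
```

```text
[ 586.1 -229.3   97.5] 1.2
[ 516.  -218.3   97.3] 0.2
[ 530.1 -127.9   40.4] 0.9
[ 598.9 -139.1   43.7] 2.8
[ 557.76820637 -178.63572829   69.74446366] 106.78572293474272 70.3553630227481 yaw -98.49621309348989 -9.076481142411385 tilt 0.5449720324665914
```

Table centre is about (557.5, -177, 76), slope yaw about -98.3° and tilt about 0.5. Next I carry the slide over and turn it.

```bash
python3 -m creep '[{"hand":0,"tx":0.0007,"ty":-0.03,"tz":0,"spin":0},{"hand":0,"tx":0.0007,"ty":-0.05,"tz":0,"spin":0},{"hand":0,"tx":0.0007,"ty":-0.055,"tz":0,"spin":0},{"hand":0,"tx":0.0007,"ty":-0.055,"tz":0,"spin":0},{"hand":0,"tx":0.0007,"ty":-0.055,"tz":0,"spin":0}]'
python3 -m creep '[{"hand":0,"tx":0.0007,"ty":-0.055,"tz":0,"spin":0},{"hand":0,"tx":0.0005,"ty":-0.05,"tz":0,"spin":0},{"hand":0,"tx":0,"ty":-0.027,"tz":0,"spin":0},{"hand":0,"tx":0,"ty":0,"tz":0,"spin":5},{"hand":0,"tx":0,"ty":0,"tz":0,"spin":10}]'
python3 -m creep '[{"hand":0,"tx":0,"ty":0,"tz":0,"spin":10},{"hand":0,"tx":0,"ty":0,"tz":0,"spin":10},{"hand":0,"tx":0,"ty":0,"tz":0,"spin":10},{"hand":0,"tx":0,"ty":0,"tz":0,"spin":10},{"hand":0,"tx":0,"ty":0,"tz":0,"spin":10}]'
python3 -m creep '[{"hand":0,"tx":0,"ty":0,"tz":0,"spin":10},{"hand":0,"tx":0,"ty":0,"tz":0,"spin":10},{"hand":0,"tx":0,"ty":0,"tz":0,"spin":10},{"hand":0,"tx":0,"ty":0,"tz":0,"spin":10},{"hand":0,"tx":0,"ty":0,"tz":0,"spin":4.2}]'
python3 -m creep '[{"hand":0,"tx":0,"ty":0,"tz":0,"spin":0}]'
python3 - <<'E'
from h import *
cap("wrist","w2");c=cap("side");A=cv2.resize(c["color"][90:230,250:410],(0,0),fx=4,fy=4,interpolation=2);cv2.imwrite("pics/s2.png",A[:,:,::-1])
E
```

```text
time: 4.55
tool_pos: [533.2, -37.2, 199.1]
tcp_rot: [3.141, -0.002, -2.95]
contact_force: [1.1, 0.3, -1.3]
grip_width: 13.6
finger_force: 30.0
time: 5.18
tool_pos: [556.9, -165.8, 198.6]
tcp_rot: [3.141, -0.003, 3.065]
contact_force: [-0.2, 0.1, -1.0]
grip_width: 14.1
finger_force: 30.0
time: 5.8
tool_pos: [557.0, -165.2, 198.8]
tcp_rot: [-3.14, -0.002, 2.193]
contact_force: [0.4, -0.5, -1.7]
grip_width: 13.6
finger_force: 30.0
time: 6.42
tool_pos: [557.0, -165.2, 198.8]
tcp_rot: [-3.139, -0.001, 1.424]
contact_force: [0.1, -0.3, -1.6]
grip_width: 13.6
finger_force: 30.0
time: 6.55
tool_pos: [557.1, -165.2, 199.0]
tcp_rot: [-3.14, -0.001, 1.428]
contact_force: [0.0, -0.5, -0.5]
grip_width: 14.2
finger_force: 30.0
```

View pics/w2.png

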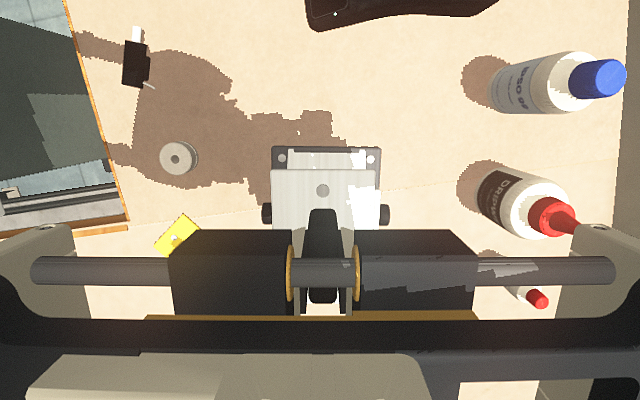

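The wrist view shows the held slide's plate spanning x 270 to 380 above the stage. The base's low edge runs from (272,147) to (381,148) and the table's low edge from about (289,152) to (367,152), both parallel to the slide.

Run:
```python
from h import *
c=cap("wrist")
for p in((272,147),(381,147.5)): print("base",onz(c,p,10).round(1))
for z in(45,50,55): print("tab",z,onz(c,(289,152),z).round(1),onz(c,(367,152),z).round(1))
for th in(.3,.4,.5,.6):
    u=np.array([-.1443*np.cos(th),-.9895*np.cos(th),np.sin(th)]);n=np.array([.1443*np.sin(th),.9895*np.sin(th),np.cos(th)])
    F=np.array([554.5,-193.3,45])+36*n;print(th,"F",F.round(1),"low",(F-54*u).round(1),proj(c,F-54*u),"high",(F+54*u).round(1))
g=c["color"].mean(2);print(g[135:175:1,300].round(),g[135:175,360].round())
```

```text
base [ 511.  -124.7   10. ]
base [ 623.1 -141.3   10. ]
tab 45 [ 531.9 -128.7   45. ] [ 604.  -139.1   45. ]
tab 50 [ 532.5 -128.2   50. ] [ 603.4 -138.4   50. ]
tab 55 [ 533.1 -127.7   55. ] [ 602.8 -137.7   55. ]
0.3 F [ 556.  -182.8   79.4] low [ 563.5 -131.7   63.4] [322.94290571 152.74070722] high [ 548.6 -233.8   95.4]
0.4 F [ 556.5 -179.4   78.2] low [ 563.7 -130.2   57.1] [322.94364268 150.17397237] high [ 549.3 -228.6   99.2]
0.5 F [ 557.  -176.2   76.6] low [ 563.8 -129.3   50.7] [322.94261032 148.39605888] high [ 550.2 -223.1  102.5]
0.6 F [ 557.4 -173.2   74.7] low [ 563.9 -129.1   44.2] [322.93992935 147.38075151] high [ 551.  -217.3  105.2]
[135. 141. 137. 140. 140. 137. 140. 141. 142. 144. 139.  65.  84.  92.
  93.  90.  90. 202. 227. 221. 219. 218. 220. 218. 219. 220. 219. 218.
 218. 222. 221. 221. 221. 214. 165. 195. 222. 222. 225. 224.] [229. 231. 234. 233. 229. 231. 233. 234. 234. 238. 234. 100.  92. 140.
 232. 255. 255. 255. 255. 255. 255. 255. 255. 255. 255. 255. 255. 255.
 255. 255. 255. 255. 255. 255. 197. 193. 221. 229. 227. 225.]
```

View pics/s2.png

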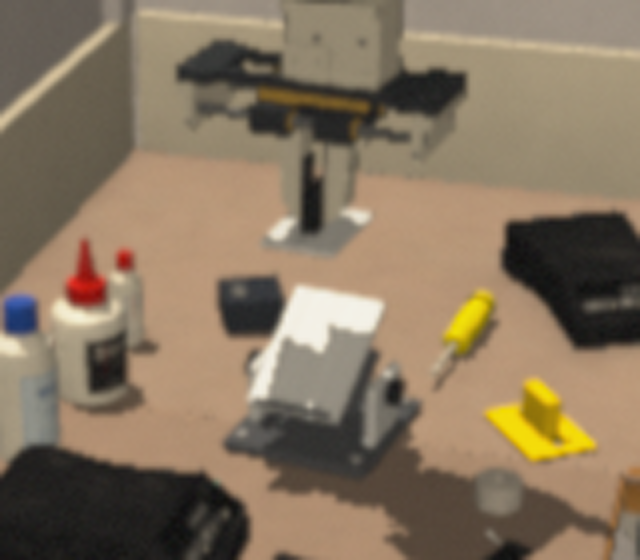

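```bash
python3 -m creep '[{"hand":0,"tx":-0.0019,"ty":0.0048,"tz":0.03,"spin":0},{"hand":0,"tx":0,"ty":0,"tz":0.03,"spin":0},{"hand":0,"tx":0,"ty":0,"tz":0.015,"spin":0},{"hand":0,"tx":0,"ty":0,"tz":0,"spin":0}]'
python3 -m creep '[{"hand":0,"tx":0,"ty":0,"tz":0.003,"spin":0},{"hand":0,"tx":0,"ty":0,"tz":0,"spin":0}]'
python3 -m creep '[{"hand":0,"tx":0,"ty":0,"tz":0.002,"spin":0},{"hand":0,"tx":0,"ty":0,"tz":0,"spin":0}]'
python3 -m creep '[{"hand":0,"tx":0,"ty":0,"tz":0.002,"spin":0},{"hand":0,"tx":0,"ty":0,"tz":0,"spin":0}]'
```

```text
time: 7.2
tool_pos: [561.5, -167.7, 124.4]
tcp_rot: [-3.14, -0.001, 1.428]
contact_force: [0.7, -0.1, -1.1]
grip_width: 13.6
finger_force: 30.0
time: 7.45
tool_pos: [562.4, -168.1, 123.0]
tcp_rot: [3.14, 0.0, 1.427]
contact_force: [0.2, 0.1, -1.8]
grip_width: 13.6
finger_force: 30.0
time: 7.7
tool_pos: [562.3, -168.0, 120.8]
tcp_rot: [3.14, 0.0, 1.427]
contact_force: [0.8, 0.3, 0.4]
grip_width: 13.6
finger_force: 30.0
time: 7.95
tool_pos: [562.3, -168.1, 118.6]
tcp_rot: [3.14, 0.0, 1.427]
contact_force: [1.5, 0.1, 2.9]
grip_width: 13.6
finger_force: 30.0
```

```bash
for i in 1; do :; done; python3 -m creep '[{"hand":0,"tx":0,"ty":0,"tz":0.0015,"spin":0},{"hand":0,"tx":0,"ty":0,"tz":0,"spin":0}]'
python3 -m creep '[{"hand":0,"tx":0,"ty":0,"tz":0.0015,"spin":0},{"hand":0,"tx":0,"ty":0,"tz":0,"spin":0}]'
python3 - <<'E'
from h import *
print(get_obs()["moment"],get_obs()["contact_force"])
c=cap("wrist","w3")
E
```

```text
time: 8.2
tool_pos: [562.2, -168.1, 117.0]
tcp_rot: [3.141, 0.0, 1.427]
contact_force: [1.6, 1.0, 4.6]
grip_width: 13.9
finger_force: 30.0
time: 8.45
tool_pos: [562.3, -168.1, 115.6]
tcp_rot: [3.141, 0.0, 1.427]
contact_force: [0.4, 0.9, 6.1]
grip_width: 13.8
finger_force: 30.0
[-0.3062209   0.10495362  0.01405029] [0.35786296 0.9373303  6.06220388]
```

View pics/w3.png

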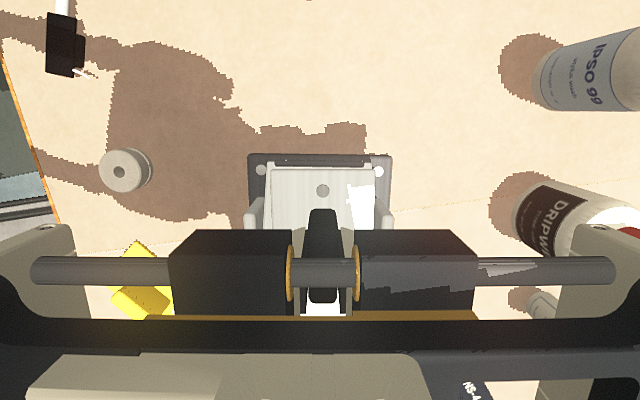

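The grip does not pivot at 0.3 Nm, and the table is taking the load. I won't force the hinge. Instead I'll back off, shift uphill, open the fingers by a hair so the slide settles flush between them, and grip again.

```bash
python3 -m creep '[{"hand":0,"tx":0,"ty":0,"tz":-0.012,"spin":0},{"hand":0,"tx":-0.008,"ty":0,"tz":0,"spin":0},{"hand":0,"tx":0,"ty":0,"tz":0,"spin":0}]'
python3 -m creep '[{"hand":0,"tx":0,"ty":0,"tz":0.0025,"spin":0},{"hand":0,"tx":0,"ty":0,"tz":0,"spin":0}]'
python3 -m creep '[{"hand":0,"tx":0,"ty":0,"tz":0.001,"spin":0},{"hand":0,"tx":0,"ty":0,"tz":0,"spin":0}]'
```

```text
time: 8.88
tool_pos: [560.3, -176.6, 126.8]
tcp_rot: [-3.141, -0.0, 1.426]
contact_force: [0.3, 0.1, -1.9]
grip_width: 13.8
finger_force: 30.0
time: 9.12
tool_pos: [560.7, -175.9, 124.6]
tcp_rot: [-3.141, -0.0, 1.427]
contact_force: [0.3, 0.9, 1.7]
grip_width: 14.0
finger_force: 30.0
time: 9.38
tool_pos: [560.9, -175.8, 123.8]
tcp_rot: [3.141, 0.0, 1.427]
contact_force: [-1.2, -0.1, 2.4]
grip_width: 13.7
finger_force: 30.0
```

```bash
python3 -m creep '[{"hand":0,"tx":0,"ty":0,"tz":-0.001,"spin":0},{"hand":0.18,"tx":0,"ty":0,"tz":0,"spin":0},{"hand":0.18,"tx":0,"ty":0,"tz":0,"spin":0},{"hand":0.18,"tx":0,"ty":0,"tz":0,"spin":0},{"hand":0.18,"tx":0,"ty":0,"tz":0,"spin":0}]'
python3 - <<'E'
from h import *
c=cap("wrist","w4");w3=cv2.imread("pics/w3.png").mean(2);g=c["color"].mean(2)
for u in(285,322,350):print(u,w3[150:190,u].round().astype(int),g[150:190,u].round().astype(int))
s=cap("side");A=cv2.resize(s["color"][110:230,290:390],(0,0),fx=4,fy=4,interpolation=2);B=cv2.resize(c["color"][120:320,200:450],(0,0),fx=1.6,fy=1.6)
H=480;A=cv2.copyMakeBorder(A,0,H-A.shape[0],0,0,0);B=cv2.copyMakeBorder(B,0,H-B.shape[0],0,0,0)
cv2.imwrite("pics/x.png",np.hstack([A,B])[:,:,::-1])
E
```

```text
time: 10.0
tool_pos: [560.8, -175.9, 124.6]
tcp_rot: [-3.141, -0.0, 1.427]
contact_force: [-0.2, 0.2, -0.5]
grip_width: 16.7
finger_force: 0.0
285 [137 145 140 114  67  81  85  91  91 111 182  86  94  90  87  70 133 240
 219 155 191 218 217 221 222 223 221 223 221 220 222 222 221 220 221 221
 223 220 223 223] [128 237 220 214 182 213 216 215 218 215 216 216 218 216 216 216 215 215
 216 218 219 218 219 214 215 216 219 215 217 218 219 214 220 217 219 217
 220 219 217 218]
322 [138 142 145 134  81  84  96  97  95 100  88  96 100 100  98  82 100 211
 227 162 195 222 226 228 227 228 225 227 226 227 227 227 227 221 169 168
 172 171 171 176] [ 94 203 227 221 204 203 224 218 218 218 218 220 222 217 160 157  46  59
  63  64  62  64  60  62  66  61  60  66  60  67  56  65  65  60  60  62
  60  59  61  62]
350 [146 144 153 147 100  82  93  93  99  99 102 100 105 109 109  98  75 146
 231 169 197 222 226 226 228 225 226 225 227 227 227 226 226 222 254 255
 255 255 255 255] [ 84 168 232 226 220 199 225 220 220 219 221 222 223 222 222 223 220 219
 222 222 221 222 221 219 224 221 219 219 216 214 246 255 255 255 255 255
 255 214 215 246]
```

The force reading and edge rows suggest the slide has settled. One look confirms this before I grip again.

View pics/x.png

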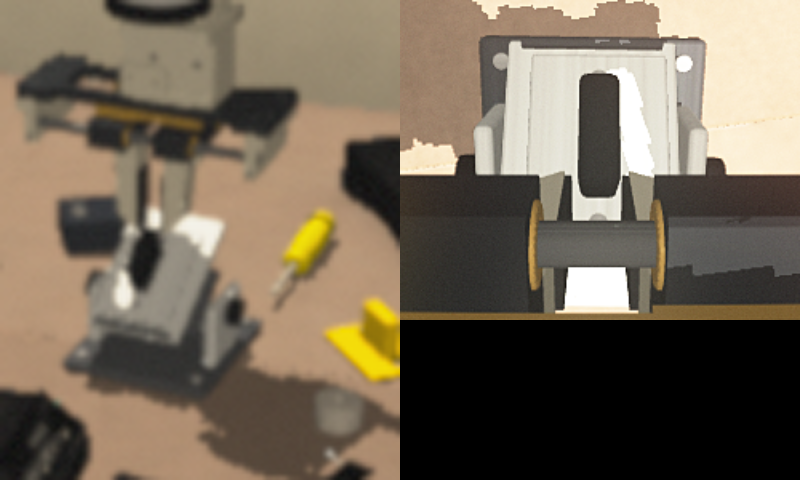

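The slide lies flush on the table. In the wrist crop the slide's mid is at 599 against the table's 593, so it is about 2.6 mm off sideways. It is about 3 mm from the lip, so about -6.5 mm along the slope. Next I move over the leaning rib, descend and grip again.

```bash
python3 -m creep '[{"hand":0.3,"tx":0.011,"ty":0,"tz":0,"spin":0},{"hand":0.3,"tx":0.011,"ty":0,"tz":0,"spin":0},{"hand":0.3,"tx":0,"ty":0,"tz":0.014,"spin":0},{"hand":0.3,"tx":0,"ty":0,"tz":0.011,"spin":0},{"hand":0.3,"tx":0,"ty":0,"tz":0,"spin":0}]'
python3 - <<'E'
from h import *
c=cap("wrist","w5");print(get_obs()["contact_force"]);g=c["color"].max(2)
d=np.zeros(g.shape,np.uint8);d[150:260,290:355]=(g[150:260,290:355]<75)*255
k=max(cv2.findContours(d,0,1)[0],key=cv2.contourArea);print(cv2.boundingRect(k))
th=.55;u=np.array([-.1443*np.cos(th),-.9895*np.cos(th),np.sin(th)]);n=np.array([.1443*np.sin(th),.9895*np.sin(th),np.cos(th)]);v=np.cross(n,u)
F=np.array([557,-194,45])+36*n
for s in(-9,-6,-3):print(s,[proj(c,F+u*(s-20)+37*n).round(1) ,proj(c,F+u*(s-20)+37*n+7*v).round(1),proj(c,F+u*(s-20)+37*n-7*v).round(1)],"plate low",proj(c,F+u*(s-40)+5*n).round(1),"lip",proj(c,F-49.5*u).round(1))
m=c["color"].mean(2)
print(m[170:215,322].astype(int));
for u_ in(290,300,350):print(m[130:190,u_].astype(int))
print(m[190,260:400].astype(int))
E
```

```text
time: 10.72
tool_pos: [563.1, -153.9, 98.1]
tcp_rot: [-3.139, -0.001, 1.427]
contact_force: [0.5, 0.6, 0.0]
grip_width: 27.7
finger_force: 0.0
[ 0.46431582  0.93144875 -0.2170624 ]
(290, 219, 65, 41)
-9 [array([319.8, 209. ]), array([334.1, 209. ]), array([305.5, 208.9])] plate low [320.4 190.2] lip [320.5 192. ]
-6 [array([319.8, 214.9]), array([334.1, 214.9]), array([305.4, 214.9])] plate low [320.4 195. ] lip [320.5 192. ]
-3 [array([319.7, 220.9]), array([334.2, 221. ]), array([305.3, 220.9])] plate low [320.4 199.8] lip [320.5 192. ]
[138 140 137 140 142 107  67  76  86  86  84  86  83  82  66  92  89  91
  94  86  67 112 236 221 221 222 215 186 221 221 221 221 220 219 219 220
 220 225 214 150 158 158 162 162 160]
[242 127 142 140 139 136 141 140 135 138 137 136 133 136 143 143 140 141
 141 135 140 137 137 138 140 141 134 139 137 137 134 139 140 143 139 133
 135 139 134 138 136 137 135 139 134  67  76  82  90  81  87  88  85  86
  77  89  84  93  90  80]
[120 136 136 133 137 141 140 141 143 142 141 142 141 143 142 137 138 139
 136 131 141 133 134 132 131 132 134 138 138 138 142 
[... 232 characters left out ...]
 139 139 139 145 142 137 138 137
 141 140 141 143 143 141 145 145 148 138  59  79  88  86  89  93  92  93
  93 107 155 150 154 156]
[175 178 177 151 202 207 223 216 215 213 216 219 234 131  91  89  91  94
  92 102  76  67  74  73  74  76  79  74  78  73  77  75  74  75  75  78
  77  78  64  62  60  63  69  67  66  66  66  68  70  70  69  70  71  72
  72  72  73  64  64  63  68  74  67  65  70  70  68  67  71  72  67  69
  73  71  74  70  75  78  76  77  77  81  78  77  77  78  77  63 151 140
 144 154 147 146 144 146 150 157  78  88  86  87  89  87  88  88  89  90
  83  82 197 234 225 225 225 224 226 213 193 120 176 190 179 197 255 255
 255 236 163 159 162 163 161 105 174 168 145 146 218 238]
```

```bash
python3 -m creep '[{"hand":0.3,"tx":0,"ty":-0.001,"tz":0.003,"spin":0},{"hand":0,"tx":0,"ty":0,"tz":0,"spin":0},{"hand":0,"tx":0,"ty":0,"tz":0,"spin":0},{"hand":0,"tx":0,"ty":0,"tz":0,"spin":0},{"hand":0,"tx":0,"ty":0,"tz":0,"spin":0}]'
python3 -m creep '[{"hand":0,"tx":-0.0017,"ty":0,"tz":-0.001,"spin":0},{"hand":0,"tx":-0.0017,"ty":0,"tz":-0.001,"spin":0},{"hand":0,"tx":0,"ty":0,"tz":0,"spin":0},{"hand":0,"tx":0,"ty":0,"tz":0,"spin":0}]'
python3 - <<'E'
from h import *
c=cap("wrist","w6");print(get_obs()["contact_force"],get_obs()["moment"]);
m=c["color"].mean(2)
for u_ in(285,322,350):print(u_,m[180:225,u_].astype(int))
for r in(208,212):print(r,m[r,255:390].astype(int))
E
```

```text
time: 11.4
tool_pos: [563.1, -154.0, 96.9]
tcp_rot: [3.141, 0.0, 1.427]
contact_force: [1.3, -0.1, -0.0]
grip_width: 13.7
finger_force: 30.0
time: 11.9
tool_pos: [562.4, -157.4, 98.7]
tcp_rot: [-3.141, -0.0, 1.427]
contact_force: [0.4, 1.2, 0.6]
grip_width: 13.9
finger_force: 30.0
[0.143641   1.33660407 0.67940513] [ 0.18303969  0.13512389 -0.02758066]
285 [ 89  89  93  82  62 140 238 221 218 220 218 215 218 218 217 216 185 206
 218 216 217 213 218 219 217 217 215 219 217 219 218 216 219 219 221 220
 218 215 220 221 218 217 218 220 220]
322 [ 95  96  95  95  80  94 206 225 222 220 219 218 217 220 223 215 197 209
 228 222 223 226 225 222 222 226 219 174 169 173 166 168 170 168 171 171
 173 167  84  45  55  58  56  53  56]
350 [153 147 152 160 151 144 255 255 255 255 255 255 255 255 255 218 227 255
 255 255 255 255 255 255 255 255 255 255 255 255 255 255 255 255 255 255
 255 255 255 255 255 255 255 255 255]
208 [ 79  86  79  79  76  82  68 143 203 215 222 218 214 216 215 215 220 222
 222 226 195 194 211 216 217 219 218 221 217 215 217 219 221 222 217 219
 220 221 221 220 225 224 226 22
[... 224 characters left out ...]
 254 254 255 255 255 255 255 255 255
 255 255 219 223 228 212 188 226 226 228 227 224 227 227 224 215 161 165
 168 167 171 165 166 166 165 159 158]
212 [ 86  84  81  80  77  79  62 196 206 222 219 217 218 220 215 218 220 222
 221 229 170 193 219 219 216 219 218 219 217 217 219 219 223 220 218 219
 222 220 223 222 223 226 226 224 222 223 222 223 220 221 220 224 227 226
 223 222 222 221 217 220 226 224 146 156 165 166 169 170 174 174 171 166
 167 172 227 220 223 223 223 224 222 220 225 227 228 228 230 224 222 217
 255 255 255 255 255 255 255 255 254 254 255 255 255 255 255 255 255 255
 255 255 255 222 225 214 200 228 225 228 226 228 223 229 226 217 200 164
 169 169 171 164 164 165 160 161 160]
```

At rows 208-212 the slide is about 1 mm off the table's mid, and about -1.3 mm along the slope. Now I press along the normal.

```bash
python3 -m creep '[{"hand":0,"tx":-0.0015,"ty":0,"tz":0.0025,"spin":0},{"hand":0,"tx":0,"ty":0,"tz":0,"spin":0},{"hand":0,"tx":0,"ty":0,"tz":0,"spin":0}]'
python3 -m creep '[{"hand":0,"tx":-0.0015,"ty":0,"tz":0.0025,"spin":0},{"hand":0,"tx":0,"ty":0,"tz":0,"spin":0},{"hand":0,"tx":0,"ty":0,"tz":0,"spin":0}]'
```

```text
time: 12.32
tool_pos: [562.2, -158.7, 96.3]
tcp_rot: [-3.142, -0.0, 1.427]
contact_force: [-0.9, 2.1, 3.1]
grip_width: 14.0
finger_force: 30.0
time: 12.7
tool_pos: [562.0, -160.1, 93.9]
tcp_rot: [3.142, -0.0, 1.427]
contact_force: [-2.1, 4.1, 6.2]
grip_width: 13.8
finger_force: 30.0
```

```bash
python3 -m creep '[{"hand":0,"tx":0,"ty":0,"tz":0,"spin":0},{"hand":0,"tx":0,"ty":0,"tz":0,"spin":0},{"hand":0,"tx":0,"ty":0,"tz":0,"spin":0},{"hand":0,"tx":0,"ty":0,"tz":0,"spin":0}]'
python3 - <<'E'
from h import *
c=cap("wrist","w7");print(get_obs()["contact_force"],get_obs()["moment"]);
m=c["color"].mean(2)
for u_ in(280,290,300,345,365):print(u_,m[180:210,u_].astype(int))
for r in(208,222):print(r,m[r,250:300].astype(int),m[r,355:390].astype(int))
t=cap("top");g=t["color"].mean(2);print("tabletop small slide",g[205:222,285].astype(int))
E
```

```text
time: 13.2
tool_pos: [562.0, -160.1, 93.9]
tcp_rot: [3.142, -0.0, 1.427]
contact_force: [-1.1, 4.0, 5.2]
grip_width: 13.7
finger_force: 30.0
[-2.33464753  3.14245803  4.95982306] [ 0.40840265  0.53718181 -0.05895188]
280 [ 86  90  93  87  64 136 235 225 221 221 220 222 222 220 220 219 185 203
 217 217 216 219 215 215 216 218 218 220 220 220]
290 [ 86  91  91  88  66 139 231 221 218 217 219 217 213 217 217 210 185 206
 218 218 217 218 218 218 219 217 218 219 219 218]
300 [ 90 100  91  90  58 120 243 228 225 226 222 225 226 224 227 222 184 214
 222 221 219 219 219 219 217 221 220 217 221 222]
345 [150 146 158 156 148 141 255 255 255 255 255 255 216 222 224 221 223 255
 255 255 255 255 255 255 255 255 255 255 255 255]
365 [ 95 101  99 106  95  80 149 240 228 230 227 226 225 229 228 225 184 211
 228 225 224 223 222 225 225 224 226 225 224 223]
208 [ 79  85  79  81  86  84  82  77  83  84  77  65 190 207 219 219 219 216
 214 214 218 219 222 224 229 187 197 212 219 220 220 217 221 216 219 218
 219 221 222 220 219 221 222 221 224 224 224 227 226 222] [255 255 255 255 255 255 255 255 248 222 224 226 225 210 197 227 227 228
 228 224 225 227 225 218 155  81  90 180 175 168 168 160 169 164 164]
222 [145 144 143 141 140 142 140 140 134 131 118 154 203 217 222 218 215 215
 218 217 218 222 224 223 226 193 203 220 217 218 218 223 219 217 219 220
 221 222 220 220 218 221 222 222 221 223 226 227 224 223] [254 255 255 255 255 255 255 255 255 255 255 255 255 220 200 163 231 226
 228 227 224 228 228 216 215 113 143 150 150 150 150 149 152 146 152]
tabletop small slide [185 125  56  60  61  61  62  62  59  54  50  47  44  43  79 126 167]
```

The slide and table moved in together: the lip is at row 185 and the slide's edge at row 196 all across, so it is square. The push is about 8 N, which is about 5 mm of travel. I hand in.

```bash
python3 -c "
from plant import close_job
print(close_job())"
```

```text
the job is handed in; nothing more can be done
None
```

The job is handed in with the larger slide still gripped by its rib, lying flush and square on the stage, roughly 1 mm off centre each way, with the table pressed in about 5 mm; the verdict was not shown.

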